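Lock the drive shaft: line up the slotted disc and push the bar through

TASK

Lock the shaft for servicing: turn the red slotted disc by pushing one of its black finger studs until its slot lines up with the brass bar (either way round will do), then push the bar by its yellow plate through the slot until it stops against the end of the keeper on the far side. Only push with the fingers: do not lift the bar out of its guide, and leave the spanner, screwdriver, tin and bottle where they are.

Things in the scene. Friction and masses are not known exactly. Their poses are not given: they have to be found in the camera images.
- stand: Shaft-lock stand, fixed to the bench: grey steel base plate 318 x 100 x 10 mm carrying guide, disc and keeper in one line. Origin on the disc's vertical axis at bench height; x axis = the direction in which the bar is pushed, z up. The disc spans x = -48 to 48 mm. The bar enters only if the slot is within about 0.15 rad of its line; its tapered nose then centres the disc.
- guide (a point): Point at the disc-side end of the aluminium guide's channel floor, x = -52 mm on the stand, z = 45 mm. The guide runs from there back to x = -224 mm: channel 18 mm wide, side walls up to z = 54 mm. Over its last 12 mm a steel strap, 48 mm wide, bridges it from z = 62 to 67 mm; the bar slides beneath.
- keeper_stop (a point): Middle of the face of the keeper's end stop, x = 65 mm on the stand, z = 50 mm, where the bar's nose ends. The keeper is aluminium: two cheeks 19 mm apart that begin at x = 53 mm, and the stop, up to z = 60 mm.
- lock_disc (a joint): Angle of the red slotted disc about its vertical axis, rad, counterclockwise from above. At 0 and at pi (3.14) the slot lies along the stand's x axis, lined up with the bar (equally good). Limits -0.3 and 3.44; starts 0.55 to 2.59. Stays where it is left; friction about 0.05 N m: some 1.5 N at a stud.
- disc_slot (a point): Point on the disc's axis on the floor of the slot, z = 44 mm. Its x axis runs along the slot (19 mm wide, straight through the whole disc, mouths flared to 27 mm). Disc: diameter 96 mm, the two red half-moons beside the slot reach up to z = 62 mm.
- stud_a (a point): Top centre of one of the two equal black finger studs, upright on the red half-moons 36 mm from the disc's axis, on the +y side at angle 0: diameter 12 mm, from z = 62 to 98 mm.
- stud_b (a point): Top centre of the other finger stud, opposite to stud_a, on the -y side at angle 0; same size.
- lock_bar: Loose brass bar 150 x 14 x 14 mm, about 0.3 kg, lying in the guide, x axis along the stand's x; origin at the middle of its underside (z = 45 mm at the start). Slides easily (1 to 2 N), 2 mm play either side. Its nose starts 54 to 67 mm short of the disc's axis and is 65 mm beyond it when home.
- bar_nose (a point): Middle of the bar's tapered front end, 75 mm ahead of its origin, 7 mm above its underside. The nose narrows from 14 to 6 mm over the last 12 mm.
- bar_plate (a point): Centre of the rear face of the bar's upright yellow push plate, 75 mm behind its origin, 28 mm above its underside. The plate is 36 mm wide, 8 mm thick and spans 12 to 40 mm above the bar's underside (z = 57 to 85 mm), clear over the guide's side walls; push it in the stand's +x direction.
- spanner: Bystander: open-ended steel spanner, 144 x 26 x 6 mm, lying beside the guide. Origin at the centre of its underside.
- screwdriver: Bystander: yellow-handled screwdriver, 175 x 22 x 22 mm, lying beside the stand. Origin at the centre of its underside.
- septa_tin: Bystander: round white and green tin, 56 mm across, 28 mm high, on the far side of the guide. Origin at the centre of its underside.
- bottle: Bystander: brown reagent bottle with a blue cap, 62 mm across, 125 mm high, near the left edge. Origin at the centre of its underside.
Mind the look-alikes: they are no part of the job. Of the things shaped like the lock_bar, the brass one is meant.

How it is judged (in metres and radians):
On the way, in this order (a step that is already met when the one before it is completed fails the run):
1. the slot is lined up with the bar while the bar is still short of the disc (angle between the x axis of disc_slot and the x axis of stand, either way round below 0.25 rad and x of bar_nose in the frame of stand below -0.03 m), for 0.1 s.
2. the bar is through the slot and home in the keeper (x of bar_nose in the frame of stand above 0.06 m), for 0.1 s.
At the end, for the whole second after the job is handed in: Bar nose over 60 mm beyond the disc's axis (stop at 65), within 6 mm of the keeper's middle, 44 to 60 mm above the bench; slot and bar within 0.12 rad of the stand's x axis; bar at rest; spanner, screwdriver, tin and bottle within 30 mm of their starts (x of bar_nose in the frame of stand above 0.06 m and y of bar_nose in the frame of stand between -0.006 and 0.006 m and z of bar_nose in the frame of stand between 0.044 and 0.06 m and angle between the x axis of each of disc_slot, lock_bar and the x axis of stand, either way round below 0.12 rad and linear speed of lock_bar below 0.01 m/s and distance of each of spanner, screwdriver, septa_tin, bottle from where it was at the start of the episode below 0.03 m); the robot touches nothing.
It fails at once if the bar is lifted out of its guide (its plate more than 15 mm above its start height) (z of bar_plate in the frame of stand above 0.088 m).
It fails at once if the spanner is lifted or pushed more than 30 mm away (distance of spanner from where it was at the start of the episode above 0.03 m).
It fails at once if the screwdriver is lifted or pushed more than 30 mm away (distance of screwdriver from where it was at the start of the episode above 0.03 m).
It fails at once if the septa tin is lifted or pushed more than 30 mm away (distance of septa_tin from where it was at the start of the episode above 0.03 m).
It fails at once if the bottle is lifted or pushed more than 30 mm away (distance of bottle from where it was at the start of the episode above 0.03 m).
It also fails if it takes over 51 s, if anything falls off the work surface, if the arm or the gripper's body presses on something with over 40 N, if the wrist force passes 120 N, or if a joint passes its speed limit or range.

ROBOT

A 7-joint arm with a two-finger parallel gripper is mounted at the origin on a cart in front of the work surface, level with it; the furniture and walls round the work are solid. World frame = base frame: x ahead of the robot, y to its left, z up, the work surface at z = 0. Lengths are in mm, angles in rad, forces in N, time in s.
With the tool pointing down it reaches from about 400 to 925 mm from the base axis. Payload 4.1 kg.
Tool frame: the origin (TCP) lies at the very end of the fingers, on their centre line; the grasp point (between the pads) lies 19 mm behind it; z points along the fingers, y is the line along which they close (so a half turn about z gives the same grasp; the last joint's range is limited). The gripper opens to 85 mm and grips with 20 to 120 N. Pads are 22 mm wide; open, the fingers measure 114 mm over their backs; the gripper's body (76 mm by 85 mm) begins 54 mm behind the grasp point. The pads swing forward as they close: fully open they stand 13 mm farther back than shut.
Start: joints at [1.177, 0.398, 0.045, 1.537, -0.019, 1.207, -0.051], TCP at [188.893, -621.983, 231.347] pointing down, gripper open.
Joint ranges: [-2.82, 2.82], [-0.49, 2.23], [-1.37, 1.46], [0, 2.46], [-1.36, 4.5], [0.23, 2], [-2.94, 2.94]. Speed limits (rad/s): [2.57, 2.57, 3.14, 3.14, 3.14, 3.14, 3.14].

INTERFACE

Orientations are given as a unit quaternion [x, y, z, w].
In Python, from rig import observe, eyes, r gives the robot as it stands. The module is installed in compiled form; this text tells all that it offers.
- The arm moves only by the tool play_rows, never from a script. Its argument "steps" is a list of rows, each a list of 3 entries, a list of its own where there are three numbers: the gripper command: -1 is shut, 1 is fully open, values between are in proportion, then the shift along the tool's x, y, z in m, then the turn about the tool's z in rad. In form: [[claw, [tx, ty, tz], spin], ...]. A call has exactly 5 rows; each row shifts and turns the commanded pose from where the row before left it, along the tool's axes as they then stand; what a row does not reach is not made up. A row lasts 1/12 s, in which the tool goes at most 41.7 mm and 7.16 degrees, less where a joint would pass 70% of its speed; a pose out of reach is approached as far as the arm can. A call with a gripper value outside its range is refused whole. The fingers move at their own pace and stop on an object; the grip force is fixed at half the most. Time passes only in rows, so rows that do not move let the fingers close, or fill a call up. It gives the time, the measured TCP pose, the force, the opening and the grip force at its end, in the units of the state.
- observe(): the state, without advancing time (a new reading comes with each control period).
- eyes.read_camera(name): name is "scene" or "top"; returns a dict with "pixels" (400x640x3 uint8, red, green, blue), "camera_matrix" (3x3 intrinsics, pixels), "xyz" and "rotation" of the camera in the world. Camera axes: x right, y down, z forward; pixel columns grow to the right and rows downward; lengths in mm; the calibration is good to about 2 mm. A picture is of the moment at which its call begins. There is no depth.
- r.finish_job(): hands the job in; it is judged then, once.
The state is a dict: "clock": time; "q": joint angles; "joint_velocities": joint speeds; "tau": joint torques, N m; "position": TCP position; "tcp_rot": TCP orientation; "ft_force": force on the tool from outside, world axes, zero at the start; "moment": the same for the moment, N m; "grip_width": finger opening in mm; "grip_force": force on a finger pad.
Only numpy, scipy, OpenCV 4.12 (cv2) and the standard library are available. Lean on these libraries where they do the work, as an engineer would, in place of code of your own. Each camera call takes 0.05 s, during which the arm holds its last target. There are 200 camera calls.

## Working session

There is one attempt and no reset: what is moved stays moved. The work goes in short steps, Python scripts to look and compute and a tool call to move; the robot and the scene stay as the last step left them, time stands still between calls to the robot, and variables do not carry over. Pictures are saved under pics/ and viewed, at most 10 in all, crops included, and the job is handed in when it is done.

Besides the shell and the picture viewer there is one more tool, called after "Emit:" as name(argument=value, ...) on one line, values as JSON. play_rows: Moves the arm, as the interface text tells. Its arguments: {"type":"object","properties":{"steps":{"type":"array","items":{"type":"array"}}},"required":["steps"]}

```bash
mkdir -p pics
python3 - <<'E'
from rig import observe, eyes
import cv2,pickle
d={}
for n in("scene","top"):
    c=eyes.read_camera(n);d[n]=c;cv2.imwrite(f"pics/{n}0.png",c["pixels"][:,:,::-1]);print(n,c["camera_matrix"],c["xyz"],c["rotation"])
pickle.dump(d,open("cam0.pkl","wb"))
s=observe();print(s)
E
```

```text
scene [[432.88303791   0.         317.04074953]
 [  0.         432.88303791 199.95000582]
 [  0.           0.           1.        ]] [-370.28902104 -539.7135311  1335.36486099] [ 0.80851482 -0.48214618  0.17733721 -0.28703721]
top [[453.7167181    0.         312.08671835]
 [  0.         453.7167181  199.1783962 ]
 [  0.           0.           1.        ]] [ 348.74960596  -75.27536021 1468.94840282] [ 0.70586415 -0.7050062   0.04457014 -0.05230254]
{'clock': 0.1, 'q': array([ 1.17699534,  0.39910253,  0.04502424,  1.53775769, -0.01870361,
        1.20690289, -0.05066262]), 'joint_velocities': array([ 0.0005986 , -0.0035583 , -0.0007685 , -0.00230916,  0.00097802,
        0.00078528, -0.00133395]), 'tau': array([ 3.03903646e-03, -4.76263618e+01,  1.36981420e+00, -2.54950941e+01,
        1.19289430e-02,  5.00653739e-03, -2.71863662e-06]), 'position': array([ 188.72265405, -621.40200492,  230.37548235]), 'tcp_rot': array([ 9.89144130e-01,  1.46945992e-01, -1.83885265e-04, -8.55015404e-04]), 'ft_force': array([ 0.32531554, -0.23441732, -0.60774568]), 'moment': array([ 3.67849375e-02, -7.73511098e-03, -4.00562232e-05]), 'grip_force': 0.0, 'grip_width': 85.23544515573408}
```

View pics/top0.png

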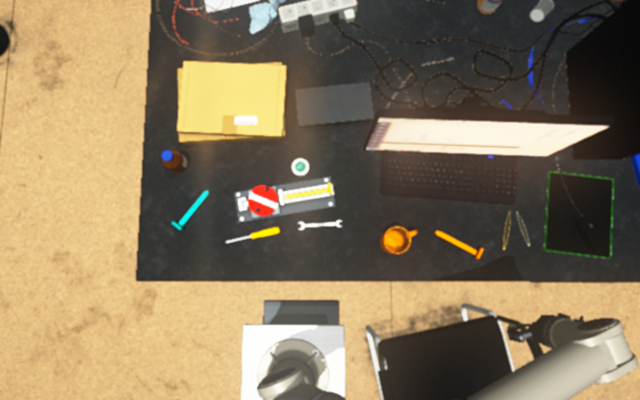

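View pics/scene0.png

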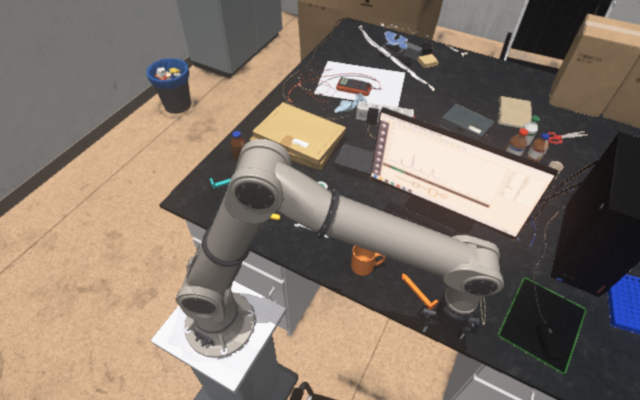

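The top view shows the stand: disc near pixel (263,200), and the bar with its plate towards (330,188), so it is pushed to image left. The spanner is at (320,225), the screwdriver at (253,236), the tin at (300,166) and the bottle at (174,160). In the scene view the arm hides the stand.

```bash
cat > h.py <<'E'
import numpy as np
from scipy.spatial.transform import Rotation as R
def Rm(c):
    r=np.array(c["rotation"]); return R.from_quat(r).as_matrix() if r.size==4 else r
def ray(c,u,v,z):
    d=Rm(c)@np.linalg.solve(c["camera_matrix"],[u,v,1]); o=np.array(c["xyz"])
    return o+d*(z-o[2])/d[2]
def proj(c,p):
    q=c["camera_matrix"]@(Rm(c).T@(np.array(p)-c["xyz"])); return q[:2]/q[2]
E
python3 - <<'E'
import pickle,cv2,numpy as np
from h import *
d=pickle.load(open("cam0.pkl","rb"));c=d["top"];im=c["pixels"]
print(ray(c,263,200,62),ray(c,330,188,70),proj(c,[0,0,0]))
cv2.imwrite("pics/crop0.png",cv2.resize(im[160:250,220:350],None,fx=6,fy=6,interpolation=cv2.INTER_CUBIC)[:,:,::-1])
h=cv2.cvtColor(im,cv2.COLOR_RGB2HSV)
red=(((h[...,0]<6)|(h[...,0]>174))&(h[...,1]>150)&(h[...,2]>90)).astype(np.uint8)
yel=((abs(h[...,0].astype(int)-26)<7)&(h[...,1]>110)&(h[...,2]>110)).astype(np.uint8)
for n,m in(("red",red),("yel",yel)):
    N,l,s,ce=cv2.connectedComponentsWithStats(m[150:250,200:360])
    for i in range(1,N):
        if s[i,4]>8: print(n,s[i],ce[i]+[200,150])
E
```

```text
[540.19745195  94.15175768  62.        ] [ 577.01942528 -115.60979763   70.        ] [292.73909674 375.16335136]
red [ 52  35  26  17 254] [265.57874016 192.05905512]
red [ 47  49  27  18 241] [259.5186722  208.29460581]
yel [ 85  32  47  16 168] [311.35714286 191.8452381 ]
yel [ 50  77  30  12 220] [264.96363636 232.45454545]
```

View pics/crop0.png

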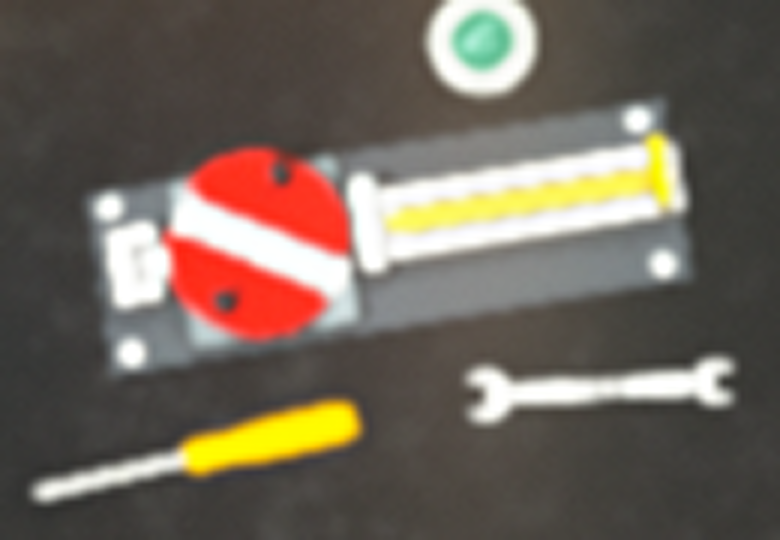

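The crop shows the disc, with its slot running from (190,215) to (345,275) in crop pixels. The studs are at (281,173) and (226,301), the plate at (660,172), and the base screws at the four corners.

Run:
```python
import pickle,cv2,numpy as np
from h import *
c=pickle.load(open("cam0.pkl","rb"))["top"]
f=lambda u,v,z: ray(c,(u+.5)/6-.5+220,(v+.5)/6-.5+160,z)
S=[f(*p,12) for p in((108,207),(131,353),(637,118),(663,264))]
ax=(S[0]+S[1]-S[2]-S[3])[:2];mid=sum(S)/4;a=np.arctan2(ax[1],ax[0])
m=cv2.cvtColor(c["pixels"],cv2.COLOR_RGB2HSV)
red=(((m[...,0]<6)|(m[...,0]>174))&(m[...,1]>150)&(m[...,2]>90));red[:150]=0;red[250:]=0;red[:,:200]=0;red[:,360:]=0
pts=np.argwhere(red)[:,::-1].astype(np.float32)
(u,v),rr=cv2.minEnclosingCircle(pts);D=ray(c,u,v,62);print("circle",u,v,rr,D)
A=f(281,173,96);B=f(226,301,96);print("studs",A,B,np.linalg.norm(A-B),(A+B)/2)
print("stand dir",a,"mid",mid)
e=np.array([np.cos(a),np.sin(a)]);n=np.array([-e[1],e[0]])
C=((A+B)/2)[:2]*.5+D[:2]*.5
print("C",C,"mid rel",(mid[:2]-C)@e,(mid[:2]-C)@n)
sd=f(190,215,46)-f(345,275,46);print("slot ang rel stand",np.arctan2(sd[1],sd[0])-a)
for n_,p in(("A",A),("B",B)): print(n_,np.arctan2(*(p[:2]-C)[::-1])-a)
P=f(660,172,85);print("plate",(P[:2]-C)@e,(P[:2]-C)@n, P)
for n_,q in (("spannerL",(490,395,6)),("spR",(715,382,6)),("sdTip",(40,490,10)),("sdEnd",(355,420,15)),("tin",(483,40,28))):
  p=f(*q);print(n_,p,(p[:2]-C)@e,(p[:2]-C)@n)
for u,v in((168,156),(174,160)):print("bottle",ray(c,u,v,125))
```

```text
circle 262.0009460449219 200.2754364013672 15.89983081817627 [539.32496978  97.27132218  62.        ]
studs [571.44433539  80.16250561  96.        ] [505.56001494 107.10838777  96.        ] 71.18162857337597 [538.50217516  93.63544669  96.        ]
stand dir 1.7391980601977375 mid [551.03223807  32.8247264   12.        ]
C [538.91357247  95.45338443] mid rel -63.773879226920286 -1.4502381963289737
slot ang rel stand -0.5377944729525319
A -2.1785947063765536
B 1.066220452459615
plate -212.22579386213292 0.704503035059981 [ 573.78954418 -113.88832308   85.        ]
spannerL [465.02092757 -24.20160769   6.        ] -105.57742379534037 92.90235570624165
spR [ 472.16138397 -145.30560653    6.        ] -226.1650639501877 106.16077547272843
sdTip [413.51034159 216.35062291  10.        ] 140.20546242047538 103.36605290500975
sdEnd [450.83990173  47.61701851  15.        ] -32.39791272488849 94.84547766702103
tin [655.22400531 -20.18595266  28.        ] -133.4979240510976 -95.28314302870714
bottle [666.5128453  378.06544701 125.        ]
bottle [654.07692818 359.21473263 125.        ]
```

Emit:
play_rows(steps=[[-1, [0, 0, 0], -0.12], [-1, [0, 0, 0], -0.12], [-1, [0, 0, 0], -0.12], [-1, [0, 0, 0], -0.12], [-1, [0, 0, 0], -0.12]])

```text
clock: 0.52
position: [188.8, -621.6, 230.7]
tcp_rot: [0.9, 0.435, 0.0, -0.001]
ft_force: [-1.0, -0.3, -1.1]
grip_width: 25.5
grip_force: 0.0
```

Emit:
play_rows(steps=[[-1, [0, 0, 0], -0.12], [-1, [0, 0, 0], -0.12], [-1, [0, 0, 0], -0.12], [-1, [0, 0, 0], -0.12], [-1, [0, 0, 0], -0.12]])

```text
clock: 0.93
position: [188.7, -621.6, 230.7]
tcp_rot: [0.731, 0.682, 0.0, -0.0]
ft_force: [0.4, 0.5, 0.1]
grip_width: 0.1
grip_force: 0.0
```

Emit:
play_rows(steps=[[-1, [0, 0, 0], -0.12], [-1, [0, 0, 0], -0.12], [-1, [0, 0, 0], -0.004], [-1, [0, 0, 0], 0], [-1, [0, 0, 0], 0]])

```text
clock: 1.35
position: [188.8, -621.8, 231.1]
tcp_rot: [0.646, 0.763, 0.0, -0.0]
ft_force: [0.2, -0.7, 0.5]
grip_width: -0.0
grip_force: 0.0
```

```bash
cat >> h.py <<'E'
A0=1.7392;E=np.array([np.cos(A0),np.sin(A0)]);N=np.array([-E[1],E[0]]);C=np.array([538.9,95.5])
def where():
    from rig import observe
    s=observe();p=s["position"];M=R.from_quat(s["tcp_rot"]).as_matrix()
    print("t",s["clock"],"stand xy z",((p[:2]-C)@E).round(1),((p[:2]-C)@N).round(1),p[2].round(1),"yaw err",round(np.arctan2(M[1,0],M[0,0])-A0,4),"tilt",M[:,2].round(3),"F",s["ft_force"].round(1),"q",s["q"].round(2),s["grip_width"].round(1))
E
python3 -c "from h import *;where()"
```

```text
Traceback (most recent call last):
  File "h.py", line 14, in where
    print("t",s["clock"],"stand xy z",((p[:2]-C)@E).round(1),((p[:2]-C)@N).round(1),p[2].round(1),"yaw err",round(np.arctan2(M[1,0],M[0,0])-A0,4),"tilt",M[:,2].round(3),"F",s["ft_force"].round(1),"q",s["q"].round(2),s["grip_width"].round(1))
                                                                                                                                                                                                                        ^^^^^^^^^^^^^^^^^^^^^
AttributeError: 'float' object has no attribute 'round'
```

Emit:
play_rows(steps=[[-1, [0.025, 0.021, 0], 0], [-1, [0.025, 0.021, 0], 0], [-1, [0.025, 0.021, 0], 0], [-1, [0.025, 0.021, 0], 0], [-1, [0.025, 0.021, 0], 0]])

```text
clock: 1.77
position: [272.1, -479.7, 231.3]
tcp_rot: [0.646, 0.763, -0.0, 0.0]
ft_force: [1.2, -0.0, -0.2]
grip_width: 0.2
grip_force: 0.0
```

Emit:
play_rows(steps=[[-1, [0.025, 0.021, 0], 0], [-1, [0.025, 0.021, 0], 0], [-1, [0.025, 0.021, 0], 0], [-1, [0.025, 0.021, 0], 0], [-1, [0.025, 0.021, 0], 0]])

```text
clock: 2.18
position: [354.7, -338.9, 231.5]
tcp_rot: [0.646, 0.763, -0.0, 0.0]
ft_force: [0.7, -0.8, 0.0]
grip_width: 0.1
grip_force: 0.0
```

Emit:
play_rows(steps=[[-1, [0.025, 0.021, 0], 0], [-1, [0.025, 0.021, 0], 0], [-1, [0.025, 0.021, 0], 0], [-1, [0.025, 0.021, 0], 0], [-1, [0.025, 0.021, 0], 0]])

```text
clock: 2.6
position: [437.3, -198.1, 231.6]
tcp_rot: [0.646, 0.763, -0.0, 0.0]
ft_force: [0.7, -0.6, -0.5]
grip_width: 0.3
grip_force: 0.0
```

Emit:
play_rows(steps=[[-1, [0.025, 0.021, 0], 0], [-1, [0.025, 0.021, 0], 0], [-1, [0.025, 0.021, 0], 0], [-1, [0.025, 0.021, 0], 0], [-1, [0, 0, 0], 0]])

```text
clock: 3.02
position: [505.8, -79.1, 232.1]
tcp_rot: [0.642, 0.767, 0.003, -0.0]
ft_force: [0.0, 1.5, 0.5]
grip_width: 0.1
grip_force: 0.0
```

```bash
sed -i 's/,s\["grip_width"\].round(1)//' h.py
python3 - <<'E'
from h import *;from rig import eyes;import cv2
c=eyes.read_camera("scene");where()
p=c["pixels"];u,v=proj(c,[560,20,60]).astype(int);print(u,v)
u0,v0=max(u-65,0),max(v-50,0)
cv2.imwrite("pics/s1.png",cv2.resize(p[v0:v0+100,u0:u0+130],None,fx=6,fy=6,interpolation=cv2.INTER_CUBIC)[:,:,::-1])
E
```

```text
t 3.0667 stand xy z -169.9 64.0 231.7 yaw err 0.0054 tilt [ 0.001  0.002 -1.   ] F [-0.3  0.3 -0.3] q [ 0.65  0.19 -0.65  1.85  0.12  1.14  0.14]
299 192
```

View pics/s1.png

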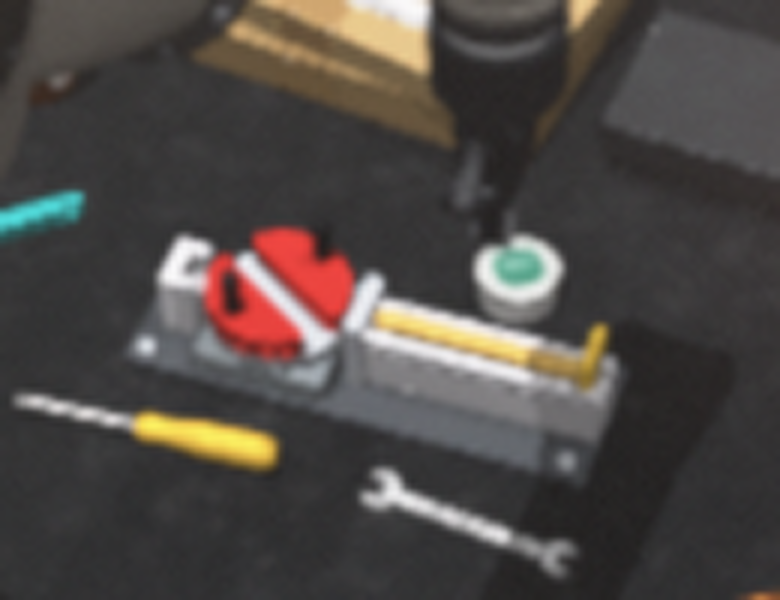

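The view is clear now: the far stud's top is at crop (322,232), the near one at (230,282), and the plate's top at (598,328). I use these to check the stand position.

Run:
```python
from h import *;from rig import eyes
c=eyes.read_camera("scene")
f=lambda u,v,z: ray(c,(u+.5)/6-.5+234,(v+.5)/6-.5+142,z)[:2]
for n,u,v,z in(("A",322,230,97),("B",229,280,97),("plate",599,328,85),("keeper",185,242,60)):
    p=f(u,v,z);print(n,p,(p-C)@E,(p-C)@N)
print((f(322,230,97)+f(229,280,97))/2)
```

```text
A [566.33084287  78.02498647] -21.82545584329582 -24.1138283029871
B [501.68800188 107.75720192] 18.320865458355097 34.63116647942079
plate [ 587.57512858 -110.76077957] -211.50130904117393 -13.415424198570825
keeper [541.98305882 169.98618907] 72.91572840737574 -15.523986746951445
[534.00942237  92.89109419]
```

Emit:
play_rows(steps=[[-1, [0.022, 0.019, 0], 0], [-1, [0.022, 0.019, 0], 0], [-1, [0.022, 0.019, 0], 0], [-1, [0.022, 0.019, 0], 0], [-1, [0.022, 0.019, 0], 0]])

```text
clock: 3.53
position: [578.4, 36.1, 231.0]
tcp_rot: [0.647, 0.762, -0.001, 0.0]
ft_force: [-0.1, -0.7, 0.1]
grip_width: 0.0
grip_force: 0.0
```

Emit:
play_rows(steps=[[-1, [0, 0, 0.025], 0], [-1, [0, 0, 0.025], 0], [-1, [0, 0, 0.025], 0], [-1, [0, 0, 0.025], 0], [-1, [0, 0, 0], 0]])

```text
clock: 3.95
position: [573.9, 34.3, 126.1]
tcp_rot: [0.647, 0.763, -0.004, -0.003]
ft_force: [-0.3, -1.1, -0.6]
grip_width: -0.1
grip_force: 0.0
```

```bash
python3 -c "from h import *;where()"
```

```text
t 3.95 stand xy z -66.2 -24.3 126.1 yaw err -0.0037 tilt [-0.01  -0.002 -1.   ] F [-0.3 -1.1 -0.6] q [ 0.38  0.44 -0.66  1.81  0.31  1.01 -0.24]
```

Emit:
play_rows(steps=[[-1, [0, 0.003, 0.012], 0], [-1, [0, 0.003, 0.012], 0], [-1, [0, 0.003, 0.012], 0], [-1, [0, 0, 0.01], 0], [-1, [0, 0, 0], 0]])

```text
clock: 4.37
position: [585.8, 38.5, 83.2]
tcp_rot: [0.645, 0.764, -0.001, -0.001]
ft_force: [0.4, -0.3, -0.3]
grip_width: -0.1
grip_force: 0.0
```

```bash
python3 -c "from h import *;where()"
```

```text
t 4.3667 stand xy z -64.0 -36.7 83.2 yaw err -0.0005 tilt [-0.003 -0.    -1.   ] F [ 0.4 -0.3 -0.3] q [ 0.35  0.51 -0.63  1.82  0.36  0.94 -0.28]
```

Emit:
play_rows(steps=[[-1, [0.005, 0, 0], 0], [-1, [0.005, 0, 0], 0], [-1, [0.005, 0, 0], 0], [-1, [0.005, 0, 0], 0], [-1, [0.004, 0, 0], 0]])

```text
clock: 4.78
position: [583.1, 63.8, 85.9]
tcp_rot: [0.645, 0.764, 0.0, 0.0]
ft_force: [0.6, -0.2, 0.2]
grip_width: -0.2
grip_force: 0.0
```

Emit:
play_rows(steps=[[-1, [0.004, 0, 0], 0], [-1, [0.004, 0, 0], 0], [-1, [0.004, 0, 0], 0], [-1, [0.004, 0, 0], 0], [-1, [0, 0, 0], 0]])

```text
clock: 5.2
position: [583.0, 77.2, 86.0]
tcp_rot: [0.646, 0.764, 0.001, 0.002]
ft_force: [3.1, -1.3, 0.6]
grip_width: 0.3
grip_force: 1.2
```

```bash
cat >> h.py <<'E'
def look(name):
    from rig import eyes;import cv2
    p=eyes.read_camera("scene")["pixels"]
    cv2.imwrite(f"pics/{name}.png",cv2.resize(p[142:242,234:364],None,fx=6,fy=6,interpolation=cv2.INTER_CUBIC)[:,:,::-1])
E
python3 -c "from h import *;where();look('s2')"
```

```text
t 5.2 stand xy z -25.4 -40.4 86.0 yaw err -0.0017 tilt [ 0.005 -0.001 -1.   ] F [ 3.1 -1.3  0.6] q [ 0.29  0.5  -0.64  1.82  0.37  0.93 -0.35]
```

View pics/s2.png

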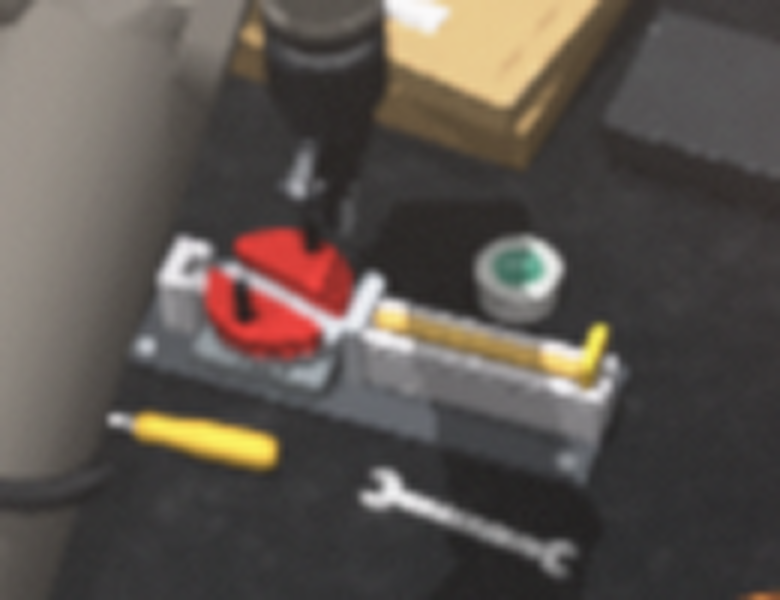

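The disc has turned part of the way, and the finger's contact is near its edge. I'll back off, shift inward and push again.

Emit:
play_rows(steps=[[-1, [-0.01, 0, 0], 0], [-1, [0, -0.005, 0.003], 0], [-1, [0, -0.005, 0.003], 0], [-1, [0.005, 0, 0], 0], [-1, [0.004, 0, 0], 0]])

```text
clock: 5.67
position: [569.2, 76.1, 78.7]
tcp_rot: [0.645, 0.764, -0.001, -0.001]
ft_force: [0.7, -4.4, -1.1]
grip_width: 0.2
grip_force: 3.0
```

Emit:
play_rows(steps=[[-1, [0.002, 0, 0], 0], [-1, [0.002, 0, 0], 0], [-1, [0.002, 0, 0], 0], [-1, [0.0, 0, 0], 0], [-1, [0, 0, 0], 0]])

```text
clock: 6.08
position: [569.7, 82.1, 79.4]
tcp_rot: [0.645, 0.764, 0.0, -0.0]
ft_force: [-0.1, -0.2, -0.0]
grip_width: -0.1
grip_force: 0.2
```

Run:
```python
from h import *;where()
from rig import eyes;import cv2
look('s3')
```

```text
t 6.0833 stand xy z -18.3 -28.1 79.4 yaw err -0.0 tilt [ 0.  0. -1.] F [-0.1 -0.2 -0. ] q [ 0.28  0.49 -0.64  1.85  0.37  0.91 -0.36]
```

View pics/s3.png

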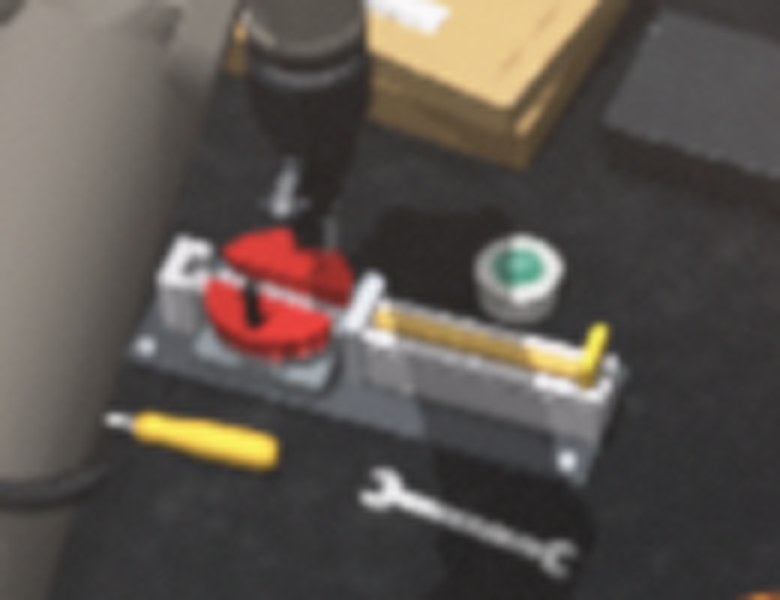

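The slot now lies nearly along the bar line. Stud B's top is at about crop (247,286). I'll measure the remaining angle.

Run:
```python
from h import *;from rig import eyes;import cv2
c=eyes.read_camera("scene");t=eyes.read_camera("top")
f=lambda u,v,z: ray(c,(u+.5)/6-.5+234,(v+.5)/6-.5+142,z)[:2]
d=f(225,265,62)-f(335,300,62);b=f(380,315,59)-f(540,357,59)
print("slot",np.arctan2(*d[::-1])-A0,"bar",np.arctan2(*b[::-1])-A0)
for Z,u,v in((97,247,286),(62,261,324)):
  p=f(u,v,Z);print("B",p,(p-C)@E,(p-C)@N,np.arctan2(*(p-[536,94])[::-1])-A0)
# vis of disc from top: proj of disc
u,v=proj(t,[537,95,62]);cv2.imwrite("pics/t3.png",cv2.resize(t["pixels"][160:250,220:350],None,fx=6,fy=6,interpolation=cv2.INTER_CUBIC)[:,:,::-1])
```

```text
slot -0.0600777778953161 bar 0.0028232769334197716
B [502.86806218  95.17880654] 5.72262081797558 35.57604979746988 1.3668284943225026
B [504.48729861  88.37171437] -1.259573687719966 35.12064844259596 -4.704052506089293
```

View pics/t3.png

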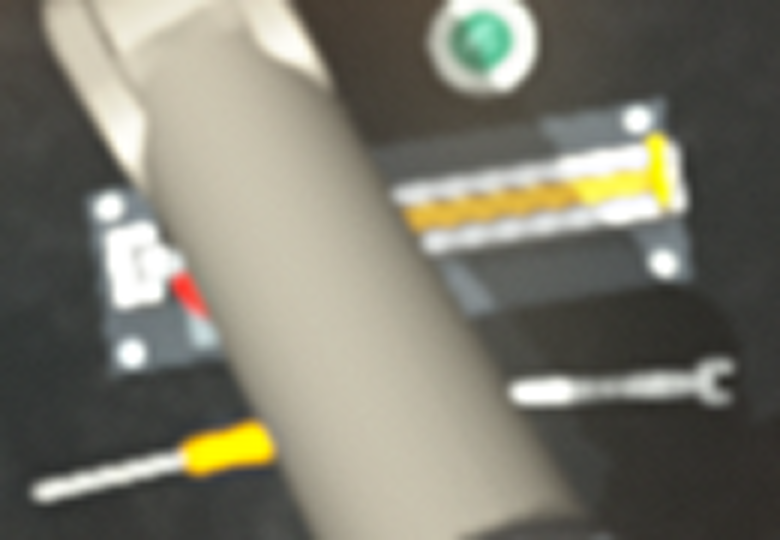

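Slot is about 0.06 to 0.1 rad short, so about 2 mm more, then I retreat upward and move behind the plate.

Emit:
play_rows(steps=[[-1, [0.002, 0, 0], 0], [-1, [0.001, 0, 0], 0], [-1, [0, 0, 0], 0], [-1, [0, 0, 0], 0], [-1, [-0.01, 0, 0], 0]])

```text
clock: 6.65
position: [570.3, 77.4, 79.6]
tcp_rot: [0.644, 0.765, 0.001, -0.001]
ft_force: [-0.4, 0.7, 0.7]
grip_width: 0.1
grip_force: 0.0
```

Emit:
play_rows(steps=[[-1, [-0.015, 0, 0], 0], [-1, [0, 0, -0.03], 0], [-1, [0, 0, -0.03], 0], [-1, [-0.02, 0, -0.02], 0], [-1, [-0.03, 0, 0], 0]])

```text
clock: 7.07
position: [584.4, 14.8, 164.6]
tcp_rot: [0.643, 0.766, 0.004, 0.002]
ft_force: [1.5, 0.6, 0.1]
grip_width: -0.2
grip_force: 0.0
```

Emit:
play_rows(steps=[[-1, [-0.03, -0.006, 0], 0], [-1, [-0.03, -0.006, 0], 0], [-1, [-0.03, -0.006, 0], 0], [-1, [-0.03, -0.006, 0], 0], [-1, [-0.02, -0.004, 0], 0]])

```text
clock: 7.48
position: [576.5, -136.5, 159.0]
tcp_rot: [0.647, 0.763, -0.001, 0.0]
ft_force: [-0.3, 0.0, -0.1]
grip_width: -0.1
grip_force: 0.0
```

```bash
python3 -c "
from h import *;where();look('s4')
from rig import eyes;import cv2
t=eyes.read_camera('top')
cv2.imwrite('pics/t4.png',cv2.resize(t['pixels'][160:250,220:350],None,fx=6,fy=6,interpolation=cv2.INTER_CUBIC)[:,:,::-1])"
```

```text
t 7.4833 stand xy z -235.0 1.8 159.0 yaw err -0.0041 tilt [-0.001 -0.001 -1.   ] F [-0.3  0.  -0.1] q [ 0.64  0.42 -0.62  1.75  0.27  1.07  0.09]
```

View pics/s4.png

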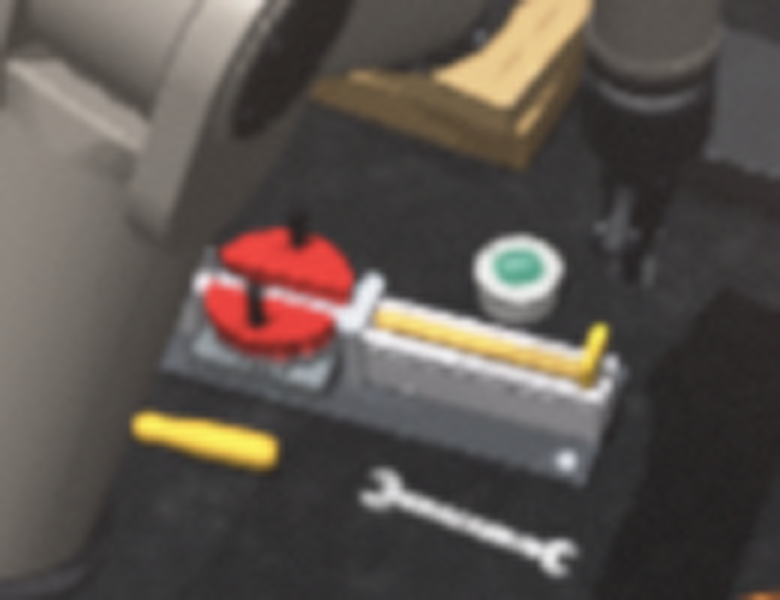

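Slot appears aligned. Stud tops are at (300,214) and (254,284) in the crop; I'll confirm the angle numerically and carry on to the plate.

Run:
```python
from h import *;from rig import eyes
c=eyes.read_camera("scene")
f=lambda u,v,z: ray(c,(u+.5)/6-.5+234,(v+.5)/6-.5+142,z)[:2]
d=f(254,284,97)-f(300,214,97);print("B-A ang err",np.arctan2(*d[::-1])-A0-np.pi/2,np.linalg.norm(d))
d=f(225,268,62)-f(345,303,62);print("slot",np.arctan2(*d[::-1])-A0)
```

```text
B-A ang err -6.369621207319698 65.29336982347664
slot -0.0306607860279986
```

Emit:
play_rows(steps=[[-1, [-0.007, 0.001, 0], 0], [-1, [-0.006, 0, 0.01], 0], [-1, [0, 0, 0.02], 0], [-1, [0, 0, 0.02], 0], [-1, [0, 0, 0], 0]])

```text
clock: 8.05
position: [577.5, -143.7, 104.9]
tcp_rot: [0.645, 0.765, -0.002, -0.004]
ft_force: [-0.9, 0.8, -0.8]
grip_width: -0.3
grip_force: 0.0
```

```bash
python3 -c "from h import *;where()"
```

```text
t 8.05 stand xy z -242.3 2.1 104.9 yaw err 0.0015 tilt [-0.008  0.002 -1.   ] F [-0.9  0.8 -0.8] q [ 0.63  0.48 -0.59  1.78  0.32  0.98  0.08]
```

Emit:
play_rows(steps=[[-1, [-0.002, 0.001, 0.012], 0], [-1, [-0.002, 0.001, 0.012], 0], [-1, [0, 0, 0.01], 0], [-1, [0, 0, 0], 0], [-1, [0, 0, 0], 0]])

```text
clock: 8.47
position: [582.9, -148.2, 74.7]
tcp_rot: [0.645, 0.764, -0.0, -0.001]
ft_force: [0.6, -0.2, 0.2]
grip_width: 0.3
grip_force: 0.0
```

Emit:
play_rows(steps=[[-1, [0.004, 0, 0], 0], [-1, [0.004, 0, 0], 0], [-1, [0.004, 0, 0], 0], [-1, [0.004, 0, 0], 0], [-1, [0.004, 0, 0], 0]])

```text
clock: 8.88
position: [580.0, -127.9, 75.7]
tcp_rot: [0.645, 0.764, 0.0, 0.0]
ft_force: [-0.7, -0.3, 1.0]
grip_width: -0.3
grip_force: 0.0
```

```bash
python3 -c "from h import *;where()"
```

```text
t 8.8833 stand xy z -227.2 -3.1 75.7 yaw err 0.0002 tilt [ 0.001 -0.    -1.   ] F [-0.7 -0.3  1. ] q [ 0.59  0.51 -0.58  1.81  0.35  0.92  0.02]
```

Emit:
play_rows(steps=[[-1, [0.005, -0.001, 0.001], 0], [-1, [0.005, -0.001, 0.001], 0], [-1, [0.005, -0.001, 0.001], 0], [-1, [0.005, 0, 0.001], 0], [-1, [0.005, 0, 0], 0]])

```text
clock: 9.3
position: [573.0, -104.8, 71.4]
tcp_rot: [0.645, 0.764, -0.0, 0.001]
ft_force: [1.8, -2.8, 3.1]
grip_width: 0.3
grip_force: 1.8
```

Emit:
play_rows(steps=[[-1, [0.005, 0, 0], 0], [-1, [0.005, 0, 0], 0], [-1, [0.005, 0, 0], 0], [-1, [0.005, 0, 0], 0], [-1, [0.005, 0, 0], 0]])

```text
clock: 9.72
position: [568.7, -79.6, 71.4]
tcp_rot: [0.645, 0.764, -0.0, 0.0]
ft_force: [1.0, -5.1, 3.0]
grip_width: 0.1
grip_force: 2.1
```

```bash
python3 -c "from h import *;where();look('s5')"
```

```text
t 9.7167 stand xy z -177.6 0.0 71.4 yaw err -0.0004 tilt [ 0. -0. -1.] F [ 1.  -5.1  3. ] q [ 0.53  0.49 -0.59  1.86  0.35  0.89 -0.06]
```

View pics/s5.png

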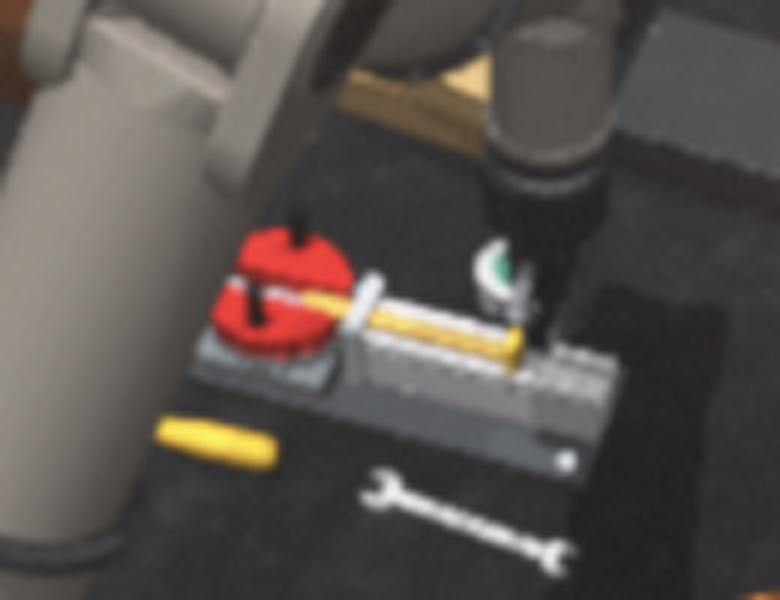

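The bar's nose is in the slot, at about (305,297), and force is low. I'll keep pushing.

Emit:
play_rows(steps=[[-1, [0.005, 0, 0], 0], [-1, [0.005, 0, 0], 0], [-1, [0.005, 0, 0], 0], [-1, [0.005, 0, 0], 0], [-1, [0.005, 0, 0], 0]])

```text
clock: 10.18
position: [564.4, -54.8, 71.3]
tcp_rot: [0.645, 0.764, -0.0, 0.0]
ft_force: [2.2, -4.2, 3.9]
grip_width: 0.0
grip_force: 2.3
```

Emit:
play_rows(steps=[[-1, [0.005, 0, 0], 0], [-1, [0.005, 0, 0], 0], [-1, [0.005, 0, 0], 0], [-1, [0.005, 0, 0], 0], [-1, [0.005, 0, 0], 0]])

```text
clock: 10.6
position: [560.2, -30.2, 71.4]
tcp_rot: [0.645, 0.764, -0.0, 0.0]
ft_force: [1.9, -5.0, 3.9]
grip_width: -0.2
grip_force: 2.5
```

Emit:
play_rows(steps=[[-1, [0.004, 0, 0], 0], [-1, [0.004, 0, 0], 0], [-1, [0.004, 0, 0], 0], [-1, [0.003, 0, 0], 0], [-1, [0.003, 0, 0], 0]])

```text
clock: 11.02
position: [556.8, -12.3, 71.1]
tcp_rot: [0.645, 0.764, -0.0, -0.0]
ft_force: [1.4, -3.9, 3.2]
grip_width: -0.1
grip_force: 2.1
```

```bash
python3 -c "from h import *;where()"
```

```text
t 11.0167 stand xy z -109.3 0.4 71.1 yaw err -0.0001 tilt [-0.001  0.    -1.   ] F [ 1.4 -3.9  3.2] q [ 0.43  0.47 -0.61  1.9   0.35  0.88 -0.19]
```

Emit:
play_rows(steps=[[-1, [0.003, 0, 0], 0], [-1, [0.003, 0, 0], 0], [-1, [0.002, 0, 0], 0], [-1, [0.001, 0, 0], 0], [-1, [0.001, 0, 0], 0]])

```text
clock: 11.43
position: [555.2, -2.6, 71.1]
tcp_rot: [0.645, 0.764, -0.0, -0.0]
ft_force: [0.7, -3.6, 2.6]
grip_width: -0.1
grip_force: 1.6
```

Emit:
play_rows(steps=[[-1, [0.001, 0, 0], 0], [-1, [0.001, 0, 0], 0], [-1, [0.001, 0, 0], 0], [-1, [0.001, 0, 0], 0], [-1, [0, 0, 0], 0]])

```text
clock: 11.85
position: [554.5, 1.6, 71.1]
tcp_rot: [0.645, 0.764, -0.0, -0.0]
ft_force: [1.4, -2.3, 1.2]
grip_width: 0.0
grip_force: 0.9
```

Emit:
play_rows(steps=[[-1, [0.001, 0, 0], 0], [-1, [0.001, 0, 0], 0], [-1, [0.001, 0, 0], 0], [-1, [0.001, 0, 0], 0], [-1, [0, 0, 0], 0]])

```text
clock: 12.27
position: [554.4, 2.1, 71.2]
tcp_rot: [0.646, 0.764, -0.001, 0.001]
ft_force: [2.2, -7.6, 0.5]
grip_width: 0.3
grip_force: 3.7
```

```bash
python3 -c "from h import *;where()"
```

```text
t 12.2667 stand xy z -94.7 0.4 71.2 yaw err -0.0017 tilt [ 0.    -0.004 -1.   ] F [ 2.2 -7.6  0.5] q [ 0.41  0.47 -0.61  1.91  0.35  0.87 -0.22]
```

Stopped at the expected place, nose about 65 mm beyond the axis. I'll press slightly more, then withdraw and check.

Emit:
play_rows(steps=[[-1, [0.002, 0, 0], 0], [-1, [0.002, 0, 0], 0], [-1, [0, 0, 0], 0], [-1, [-0.01, 0, 0], 0], [-1, [-0.015, 0, 0], 0]])

```text
clock: 12.68
position: [556.9, -13.5, 71.1]
tcp_rot: [0.644, 0.765, 0.001, -0.001]
ft_force: [-0.7, 0.4, 0.2]
grip_width: -0.3
grip_force: 0.0
```

Emit:
play_rows(steps=[[-1, [-0.03, 0, 0], 0], [-1, [0, 0, -0.03], 0], [-1, [0, 0, -0.03], 0], [-1, [-0.03, 0, -0.03], 0], [-1, [-0.03, 0, -0.02], 0]])

```text
clock: 13.1
position: [573.5, -100.3, 183.4]
tcp_rot: [0.643, 0.766, 0.002, 0.0]
ft_force: [0.7, -0.3, -0.0]
grip_width: -0.1
grip_force: 0.0
```

Emit:
play_rows(steps=[[-1, [-0.03, 0, 0], 0], [-1, [-0.03, 0, 0], 0], [-1, [-0.03, 0, 0], 0], [-1, [0, 0, 0], 0], [-1, [0, 0, 0], 0]])

```text
clock: 13.52
position: [587.1, -193.6, 179.8]
tcp_rot: [0.647, 0.763, 0.0, -0.001]
ft_force: [-0.3, 0.4, -0.3]
grip_width: 0.3
grip_force: 0.0
```

```bash
python3 -c "from h import *;where();look('s6')"
```

```text
t 13.5167 stand xy z -293.1 0.9 179.8 yaw err -0.0038 tilt [-0.001  0.002 -1.   ] F [-0.3  0.4 -0.3] q [ 0.7   0.44 -0.59  1.66  0.26  1.13  0.2 ]
```

View pics/s6.png

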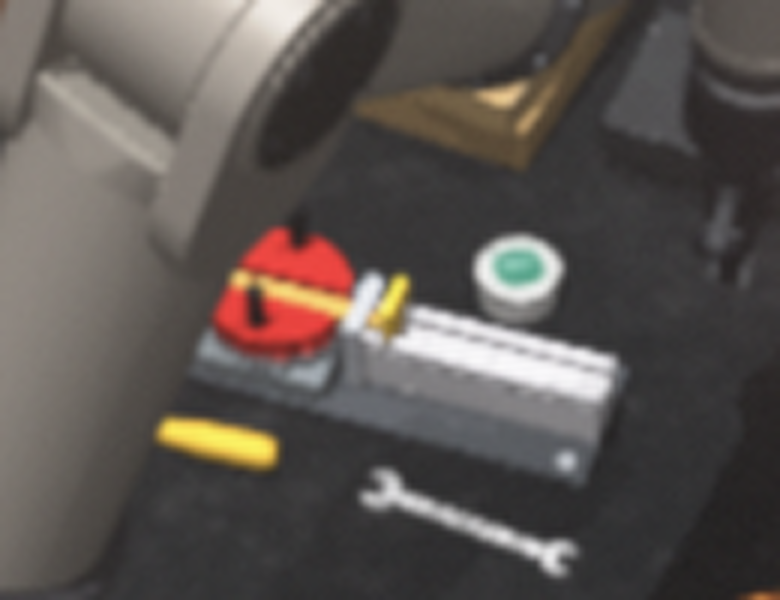

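The bar now runs right through the disc, with its plate at (403,280), and the bystanders look unmoved. One quick numeric check of where the plate is.

Run:
```python
from h import *;from rig import eyes
c=eyes.read_camera("scene")
f=lambda u,v,z: ray(c,(u+.5)/6-.5+234,(v+.5)/6-.5+142,z)[:2]
a=f(599,328,85);b=f(402,279,85);k=f(368,277,67)
for n,p in(("plate before",a),("plate now",b),("strap far end",k)):print(n,(p-C)@E,(p-C)@N)
```

```text
plate before -211.50130904117393 -13.415424198570825
plate now -80.69868581551519 -11.43019262748767
strap far end -53.671944106920286 -20.475703871115105
```

```bash
python3 -c "from rig import r;print(r.finish_job())"
```

```text
the job is handed in; nothing more can be done
None
```

The shaft is locked and the job handed in, with no verdict returned: the slot is lined up, the bar's nose is about 65 mm past the disc's axis against the keeper stop, and the spanner, tin and visible screwdriver handle look unmoved (bottle out of view, never approached).

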